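Hold the interlock plug seated and turned

TASK

Take the red interlock plug out of its black parking cup and fit it into the socket of the grey interlock box with the pale metal top: line its two lugs up with the two slots, push it straight in against the spring until its collar is flush with the face, then turn it clockwise (seen from above) a quarter turn against the return spring, as far as it goes. Finish while still holding it there, gripped, pressed flush and fully turned, because it springs back when let go. Leave the circuit board, phone, drone and screwdriver where they are.

Things in the scene. Friction and masses are not known exactly. Their poses are not given: they have to be found in the camera images.
- plug: Red interlock plug, loose, about 0.15 kg, 70 mm tall, starts upright in the cup. Origin: centre of its lower end; z up its axis. Upward from there: steel barrel 34 mm diameter, 0 to 28 mm (lowest 6 mm coned to 24 mm); red collar 60 mm diameter, 28 to 36 mm; red handle bar 36 to 70 mm, 16 mm thick along x, 56 mm long along y, two white marks on top. A half turn looks the same.
- plug_grip (a point): Point on the plug's axis 60 mm above its lower end, inside the handle bar, 10 mm below its top: grip the bar here across its 16 mm (along plug x).
- plug_lugs (a point): Centre of the plug's two brass lugs, on its axis 10 mm above its lower end. The lugs stick out of the barrel to plug +y and -y, in line with the handle bar: each 10 mm wide (along x), 8 mm high, ends 25 mm from the axis. They start out of sight in the cup.
- cup: Black parking cup: fixed upright ring, outer diameter 72 mm, inner diameter 54 mm, 30 mm high. Origin: centre of its underside, on the table. The plug's collar rests on its rim, the plug's lower end hangs 2 mm above the table; the plug lifts straight out.
- socket: Grey interlock box, 90 x 90 x 50 mm high, fixed. Origin: centre of its underside; z up. Opening in the pale aluminium top: 38 mm across, with two slots along its +y and -y, 14 mm wide (along x), ends 28 mm from the axis. Red marks beyond the slots; green marks on the x axis, where the lugs finish. Lip 10 mm thick, wider hollow below. The plug enters with its y along the socket's y, either way round.
- socket_face (a point): Centre of the socket's opening, level with the top face, 50 mm above the table.
- plunger (a joint): Sprung carrier in the socket, m: 0 = up, grows as the plug presses it down. The plug's lower end meets it when the collar is 7 mm above the face; collar flush = 0.007. Spring about 4 N at first touch, 8.5 N when flush. From 0.003 the lugs are below the lip and can turn; before that the slots stop any turning.
- rotor (a joint): Turning part on the carrier, driven by the lugs, rad: 0 = lugs at the slots, grows as the plug turns clockwise seen from above, hard stop at 1.45. About 0.08 rad of free play before the lugs drive it, so the plug turns about 1.53 rad from slots to stop. Return spring 0.05 N m at 0, 0.18 N m at the stop, plus friction; it springs back when let go.
- board: Bystander: green circuit board, 70 x 120 mm, 14 mm high, loose. Origin: centre of its underside.
- phone: Bystander: black phone, 72 x 150 x 9 mm, loose. Origin: centre of its underside.
- drone: Bystander: small black quadcopter, about 300 mm across with its propellers, 93 mm high, loose. Origin: on the table under its centre.
- driver: Bystander: screwdriver with a red handle lying on the table, about 200 mm long. Origin: underside of its middle.
Not all that is in view belongs to the job. Several things look just like the plug: the one meant starts farthest to the robot's left. There is more than one size of the socket; the job needs the larger.

How it is judged:
On the way, in this order (a step that is already met when the one before it is completed fails the run):
1. the plug is lifted clear of the parking cup in the fingers (height (world z) of plug above 0.035 m and contact force between the fingers and plug above 1 N), for 0.1 s.
2. the plug is pushed down against the spring in the socket, before it is turned (value of joint plunger above 0.004 m and value of joint rotor below 0.5 rad and horizontal distance between plug and socket below 0.006 m), for 0.1 s.
At the end, for the whole second after the job is handed in: The plug stands upright (within 7 degrees) in the socket, within 6 mm of its axis, pressed in with its collar within 2 mm of flush (plunger above 0.005 m), turned clockwise until the rotor reads above 1.25 rad, at rest, and still held by the fingers (at least 2 N) with push and twist kept up (value of joint plunger above 0.005 m and value of joint rotor above 1.25 rad and horizontal distance between plug and socket below 0.006 m and z of plug in the frame of socket below 0.025 m and angle between plug's own z axis and vertical below 0.12 rad and angle between the y axis of plug and the y axis of socket, either way round above 1.2 rad and contact force between the fingers and plug above 2 N and linear speed of plug below 0.03 m/s); the arm keeps its last pose, push and grip.
It fails at once if the circuit board was moved more than 30 mm (distance of board from where it was at the start of the episode above 0.03 m).
It fails at once if the phone was moved more than 30 mm (distance of phone from where it was at the start of the episode above 0.03 m).
It fails at once if the drone was moved more than 30 mm (distance of drone from where it was at the start of the episode above 0.03 m).
It fails at once if the screwdriver was moved more than 30 mm (distance of driver from where it was at the start of the episode above 0.03 m).
It also fails if it takes over 38 s, if anything falls off the work surface, if the arm or the gripper's body presses on something with over 40 N, if the wrist force passes 120 N, or if a joint passes its speed limit or range.

ROBOT

A 6-joint arm with a two-finger parallel gripper is mounted at the origin on the work surface. World frame = base frame: x ahead of the robot, y to its left, z up, the work surface at z = 0. Lengths are in m, angles in rad, forces in N, time in s.
With the tool pointing down it reaches from about 0.325 to 0.9 m from the base axis. Payload 6.1 kg.
Tool frame: the origin (TCP) lies at the very end of the fingers, on their centre line; the grasp point (between the pads) lies 19 mm behind it (arm.tcp_to_grasp is the distance from the TCP to the grasp point, in m); z points along the fingers, y is the direction in which the jaws open and shut (so a half turn about z gives the same grasp; the last joint's range is limited). The gripper opens to 85 mm and grips with 20 to 120 N. Pads are 22 mm wide; open, the fingers measure 114 mm over their backs; the gripper's body (76 mm by 85 mm) begins 54 mm behind the grasp point. The pads swing forward as they close: fully open they stand 13 mm farther back than shut.
Start: joints at [1.068, 0.22, 1.526, -0, 1.395, -0.126], TCP at [0.23, 0.581, 0.231] pointing down, gripper open.
Joint ranges: [-2.98, 2.98], [-0.91, 2.08], [0.09, 2.57], [-1.24, 4.39], [0.2, 2.65], [-2.68, 2.68]. Speed limits (rad/s): [2.57, 2.57, 3.01, 3.14, 3.14, 3.14].

INTERFACE

Orientations are given as a 3x3 rotation matrix whose columns are the frame's x, y, z axes.
In Python, from rig import arm, imaging, workorder gives the robot as it stands.
- The arm moves only by the tool play_rows, never from a script. Its argument "rows" is a list of rows, each an object of numbers: "dx", "dy", "dz": the shift along the tool's x, y, z in units of 25 mm (1.0 is 25 mm); "wx", "wy", "wz": the turn, a rotation vector about the tool's x, y, z in units of 6 degrees (1.0 is 6 degrees); "hand": the opening, from 0 (shut) to 1 (fully open). A call has 1 to 8 rows; each row shifts and turns the commanded pose from where the row before left it, along the tool's axes as they then stand; what a row does not reach is not made up. A row lasts 1/10 s, in which the tool goes at most 50 mm and 8.59 degrees, less where a joint would pass 70% of its speed; a pose out of reach is approached as far as the arm can. A call is refused whole if a number of a shift passes 1 or a number of a turn 1, either way. A call with a gripper value outside its range is refused whole. The fingers move at their own pace and stop on an object; "grip_force" is the grip in N (left out, the last holds). Time passes only in rows, so rows that do not move let the fingers close. It gives the time, the measured TCP pose, the force and the opening at its end, in the units of the state.
- arm.get_obs(): the state, without advancing time (a new reading comes with each control period).
- imaging.snapshot(name): name is "scene" or "top" or "wrist"; returns a dict with "pixels" (400x640x3 uint8, blue, green, red), "range_z" (400x640 float32, m along the optical axis (not along the pixel's ray), 0 where there is no reading), "fovy" (degrees; the focal length in pixels is half the picture's height over the tangent of half this angle, whatever the lens; pixels are square), "cx", "cy" (the principal point, pixels), "camera_from_world" (4x4, takes a point from world to camera coordinates); the wrist camera has in their place "tool_from_camera" (4x4, takes a point from camera to tool coordinates, whose origin is the TCP and whose axes are the flange's). Camera axes: x right, y down, z forward; pixel columns grow to the right and rows downward; lengths in m; the calibration is good to about 2 mm. The wrist camera is an equidistant fisheye: a pixel r from the principal point sees the ray r / f radians off the axis. A picture is of the moment at which its call begins: read the wrist's pose just before it.
- workorder.sign_off(): hands the job in, once; it reports no verdict.
The state is a dict: "t": time; "qpos": joint angles; "joint_vel": joint speeds; "joint_efforts": joint torques, N m; "position": TCP position; "tool_rot": TCP orientation; "ft_force": force on the tool from outside, world axes, zero at the start; "ft_torque": the same for the moment, N m; "width": finger opening in m.
Only numpy, scipy, OpenCV 4.12 (cv2) and the standard library are available. Lean on these libraries where they do the work, as an engineer would, in place of code of your own. Each camera call takes 0.05 s, during which the arm holds its last target. There are 200 camera calls.

## Working session

There is one attempt and no reset: what is moved stays moved. The work goes in short steps, Python scripts to look and compute and a tool call to move; the robot and the scene stay as the last step left them, time stands still between calls to the robot, and variables do not carry over. Pictures are saved under pics/ and viewed, about 8 in all and at most 12, crops included, and the job is handed in when it is done.

Besides the shell and the picture viewer there is one more tool, called after "Emit:" by a JSON object that holds its "op" and its "data". play_rows: Moves the arm, as the interface text tells. Its arguments: {"type":"object","properties":{"rows":{"type":"array"},"grip_force":{"type":"number"}},"required":["rows"]}

```bash
mkdir -p pics; ls; cat > h.py <<'E'
import numpy as np, cv2
from rig import arm, imaging, workorder
def f_of(s): return 200/np.tan(np.radians(s["fovy"])/2)
def ray(s,u,v):
    f=f_of(s); d=np.stack([(np.asarray(u,float)-s["cx"])/f,(np.asarray(v,float)-s["cy"])/f,np.ones(np.shape(u))],-1)
    T=np.linalg.inv(s["camera_from_world"]); return T[:3,3], d@T[:3,:3].T
def onplane(s,u,v,z):
    o,d=ray(s,u,v); return o+d*((z-o[2])/d[...,2])[...,None]
def cloud(s):
    v,u=np.mgrid[0:400,0:640]; o,d=ray(s,u,v); return o+d*s["range_z"][...,None]
E
python3 - <<'E'
from h import *
o=arm.get_obs(); print(o["position"],o["tool_rot"],o["ft_force"],o["width"],arm.tcp_to_grasp)
for n in ["scene","top"]:
    s=imaging.snapshot(n); np.savez(n+".npz",**s); cv2.imwrite(f"pics/{n}.png",s["pixels"]); print(n,s["fovy"],s["cx"],s["cy"],np.linalg.inv(s["camera_from_world"]).round(3))
E
```

```text
pics
[0.22967841 0.58060686 0.23018785] [[-9.29846827e-01  3.67945648e-01 -9.37135354e-04]
 [ 3.67946767e-01  9.29845245e-01 -1.73136108e-03]
 [ 2.34344079e-04 -1.95471653e-03 -9.99998062e-01]] [-0.30523668  0.37824972 -0.53603149] 0.08542075064532048 0.0187
scene 57.08696333051341 319.7481402538423 202.23717315997175 [[ 0.695  0.421 -0.583  1.13 ]
 [ 0.719 -0.394  0.573 -0.504]
 [ 0.012 -0.817 -0.576  0.606]
 [ 0.     0.     0.     1.   ]]
top 46.99981603532858 319.60957899007377 198.11724400440454 [[-0.028 -0.993  0.111  0.422]
 [-1.     0.028 -0.     0.009]
 [-0.003 -0.111 -0.994  1.584]
 [ 0.     0.     0.     1.   ]]
```

View pics/top.png

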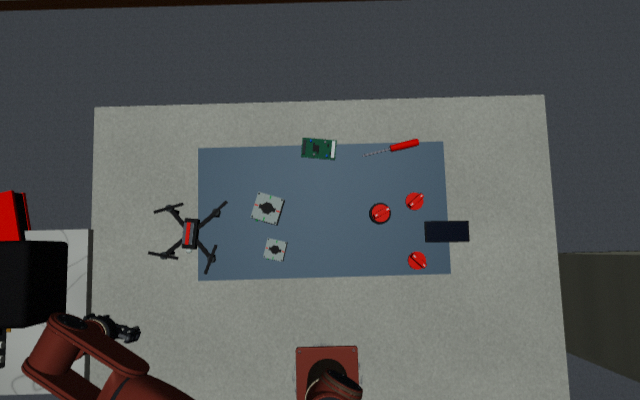

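View pics/scene.png

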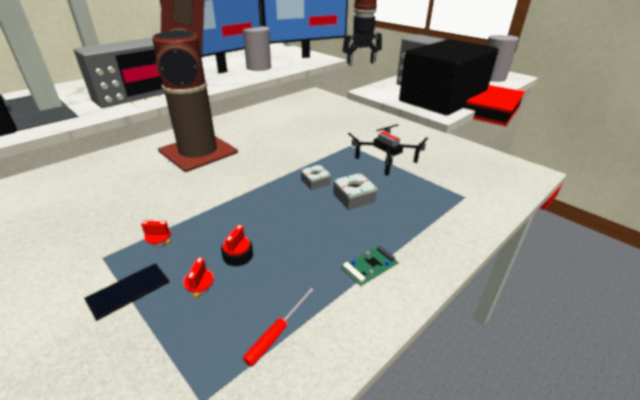

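The top view shows the target plug in the black cup at (380,213), which is the leftmost of the three red plugs. The larger socket is at (267,208), with the small one at (275,250). The drone is at (190,235), the board at (319,149), the screwdriver at (392,148) and the phone at (447,231). The scene view agrees: the cup plug is at (237,245) and the big socket at (355,190).

```bash
python3 - <<'E'
from h import *
s=dict(np.load("top.npz")); im=s["pixels"].astype(int); P=cloud(s)
b,g,r=im[...,0],im[...,1],im[...,2]
def box(m,u0,u1,v0,v1):
    k=np.zeros_like(m); k[v0:v1,u0:u1]=1; return m&k
def fit(m,name,z):
    v,u=np.nonzero(m); q=onplane(s,u,v,z)[:,:2]; c=cv2.minAreaRect(q.astype(np.float32)*1000)
    print(name,len(u),"mean",q.mean(0).round(4),"rect",np.round(c[0],1),np.round(c[1],1),round(c[2],1),"depthz",np.percentile(P[v,u,2],[5,50,95]).round(4)); return q
red=(r>120)&(g<80)&(b<80)
fit(box(red,360,400,195,230),"plugred",.038)
hi=box((P[...,2]>.055)&(P[...,2]<.09),360,400,195,230); fit(hi,"bar",.072)
wh=box((r>150)&(g>150)&(b>150),365,395,200,226); fit(wh,"white",.072)
top=box((P[...,2]>.04)&(P[...,2]<.06),245,290,185,230); fit(top,"sockettop",.05)
sm=box((P[...,2]>.02)&(P[...,2]<.07),260,290,236,265); fit(sm,"small",.05)
fit(box((r-g>50)&(r>90),245,290,185,230),"sockred",.05)
fit(box((g-r>30)&(g>80),245,290,185,230),"sockgreen",.05)
c=np.hstack([cv2.resize(s["pixels"][183:233,240:295],None,fx=7,fy=7,interpolation=cv2.INTER_CUBIC),cv2.resize(s["pixels"][188:238,352:407],None,fx=7,fy=7,interpolation=cv2.INTER_CUBIC)])
cv2.imwrite("pics/crop1.png",c)
E
```

```text
plugred 226 mean [ 0.5398 -0.1955] rect [ 539.4 -194.6] [57.  57.7] 61.5 depthz [0.032  0.0409 0.0758]
bar 85 mean [ 0.5375 -0.193 ] rect [ 537.6 -193.4] [15.8 56.7] 26.6 depthz [0.0671 0.0715 0.0768]
white 2 mean [ 0.5387 -0.1945] rect [ 538.7 -194.5] [41.6  0. ] 116.9 depthz [0.0677 0.0702 0.0727]
sockettop 612 mean [0.564  0.1858] rect [564.2 185.9] [91.3 90.2] 72.2 depthz [0.0442 0.0503 0.0556]
small 389 mean [0.425  0.1624] rect [424.2 162.4] [67.1 68.1] 75.9 depthz [0.0226 0.0373 0.0426]
sockred 7 mean [0.5705 0.2017] rect [566.4 186.7] [80.8  4.1] 73.1 depthz [0.0457 0.0506 0.0534]
sockgreen 21 mean [0.5564 0.1953] rect [560.1 189.9] [23.2 98.5] 58.8 depthz [0.0245 0.0494 0.0547]
```

View pics/crop1.png

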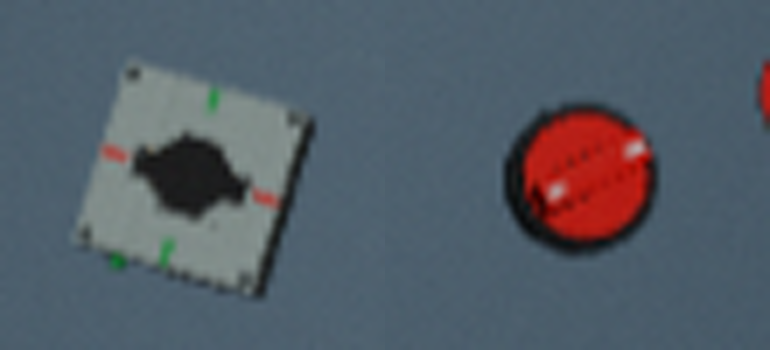

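The grey box at (190,180) in the left crop has its red slot marks at about 73° in the world frame. The plug's bar is in the right crop at (590,170), lying along about 116.6°. Next I move above the plug.

Emit:
{"op": "play_rows", "data": {"rows": [{"dx": -0.915,"dy": -0.971,"hand": 1},{"dx": -0.915,"dy": -0.971},{"dx": -0.915,"dy": -0.971},{"dx": -0.915,"dy": -0.971},{"dx": -0.915,"dy": -0.971},{"dx": -0.915,"dy": -0.971},{"dx": -0.915,"dy": -0.971},{"dx": -0.915,"dy": -0.971}]}}

```text
$.rows[0]: bad value
```

Emit:
{"op": "play_rows", "data": {"rows": [{"dx": -0.915,"dy": -0.971},{"dx": -0.915,"dy": -0.971},{"dx": -0.915,"dy": -0.971},{"dx": -0.915,"dy": -0.971},{"dx": -0.915,"dy": -0.971},{"dx": -0.915,"dy": -0.971},{"dx": -0.915,"dy": -0.971},{"dx": -0.915,"dy": -0.971}]}}

```text
$.rows[0]: bad value
```

Emit:
{"op": "play_rows", "data": {"rows": [{"dx": -0.915,"dy": -0.971,"dz": 0,"wx": 0,"wy": 0,"wz": 0,"hand": 1},{"dx": -0.915,"dy": -0.971,"dz": 0,"wx": 0,"wy": 0,"wz": 0,"hand": 1},{"dx": -0.915,"dy": -0.971,"dz": 0,"wx": 0,"wy": 0,"wz": 0,"hand": 1},{"dx": -0.915,"dy": -0.971,"dz": 0,"wx": 0,"wy": 0,"wz": 0,"hand": 1},{"dx": -0.915,"dy": -0.971,"dz": 0,"wx": 0,"wy": 0,"wz": 0,"hand": 1},{"dx": -0.915,"dy": -0.971,"dz": 0,"wx": 0,"wy": 0,"wz": 0,"hand": 1},{"dx": -0.915,"dy": -0.971,"dz": 0,"wx": 0,"wy": 0,"wz": 0,"hand": 1},{"dx": -0.915,"dy": -0.971,"dz": 0,"wx": 0,"wy": 0,"wz": 0,"hand": 1}]}}

```text
t: 0.9
position: [0.3287, 0.3318, 0.2309]
tool_rot: [[-0.93, 0.368, -0.0], [0.368, 0.93, -0.0], [0.0, -0.001, -1.0]]
ft_force: [0.9, 0.2, -0.1]
width: 0.0855
```

Emit:
{"op": "play_rows", "data": {"rows": [{"dx": -0.99,"dy": -0.18,"dz": 0,"wx": 0,"wy": 0,"wz": 0,"hand": 1},{"dx": -0.99,"dy": -0.18,"dz": 0,"wx": 0,"wy": 0,"wz": 0,"hand": 1},{"dx": -0.99,"dy": -0.18,"dz": 0,"wx": 0,"wy": 0,"wz": 0,"hand": 1},{"dx": -0.99,"dy": -0.18,"dz": 0,"wx": 0,"wy": 0,"wz": 0,"hand": 1},{"dx": -0.99,"dy": -0.18,"dz": 0,"wx": 0,"wy": 0,"wz": 0,"hand": 1},{"dx": -0.99,"dy": -0.18,"dz": 0,"wx": 0,"wy": 0,"wz": 0,"hand": 1},{"dx": -0.99,"dy": -0.18,"dz": 0,"wx": 0,"wy": 0,"wz": 0,"hand": 1},{"dx": -0.99,"dy": -0.18,"dz": 0,"wx": 0,"wy": 0,"wz": 0,"hand": 1}]}}

```text
t: 1.7
position: [0.5, 0.2261, 0.2308]
tool_rot: [[-0.93, 0.368, -0.001], [0.368, 0.93, -0.0], [0.001, -0.001, -1.0]]
ft_force: [0.4, -0.1, 0.7]
width: 0.0855
```

Emit:
{"op": "play_rows", "data": {"rows": [{"dx": -0.99,"dy": -0.18,"dz": 0,"wx": 0,"wy": 0,"wz": 0,"hand": 1},{"dx": -0.99,"dy": -0.18,"dz": 0,"wx": 0,"wy": 0,"wz": 0,"hand": 1},{"dx": -0.99,"dy": -0.18,"dz": 0,"wx": 0,"wy": 0,"wz": 0,"hand": 1},{"dx": 0,"dy": 0,"dz": 0,"wx": 0,"wy": 0,"wz": 0,"hand": 1},{"dx": 0,"dy": 0,"dz": 0,"wx": 0,"wy": 0,"wz": 0,"hand": 1}]}}

```text
t: 2.2
position: [0.5632, 0.1868, 0.2306]
tool_rot: [[-0.929, 0.369, -0.002], [0.369, 0.929, 0.0], [0.002, -0.001, -1.0]]
ft_force: [0.8, -0.1, 0.1]
width: 0.0856
```

```bash
python3 - <<'E'
from h import *
o=arm.get_obs(); s=imaging.snapshot("wrist"); np.savez("w1.npz",pos=o["position"],rot=o["tool_rot"],**s)
print(o["t"],o["position"],o["joint_vel"],s["fovy"],s["cx"],s["cy"],s["tool_from_camera"].round(4)); cv2.imwrite("pics/w1.png",s["pixels"])
E
```

```text
2.2 [0.56324254 0.18680205 0.23055163] [ 0.01858956 -0.01847658  0.01602261  0.00169997  0.00256193  0.00261682] 65.70646984690485 324.52203764008783 194.03241598077818 [[-1.500e-03 -9.531e-01 -3.025e-01  7.740e-02]
 [ 1.000e+00 -1.400e-03 -4.000e-04  5.000e-04]
 [-1.000e-04 -3.025e-01  9.531e-01 -1.421e-01]
 [ 0.000e+00  0.000e+00  0.000e+00  1.000e+00]]
```

View pics/w1.png

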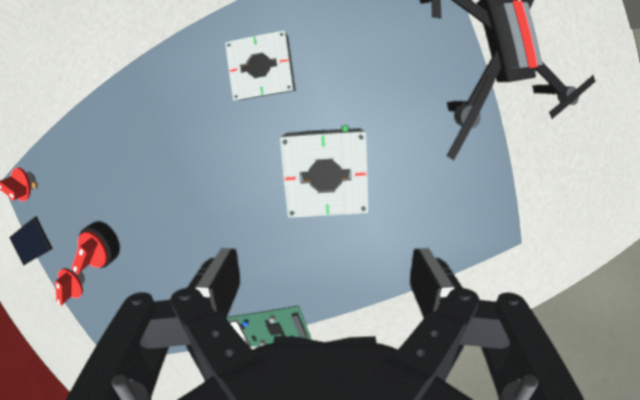

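The wrist view shows the large socket at (325,175). Its red slot marks are at (291,179) and (361,174), and its green marks are at (323,142) and (327,209). The smaller socket is at (260,66).

```bash
cat >> h.py <<'E'
def wray(s,u,v,pos,rot):
    f=f_of(s); x=np.asarray(u,float)-s["cx"]; y=np.asarray(v,float)-s["cy"]; r=np.hypot(x,y); th=r/f
    k=np.where(r>1e-9,np.sin(th)/np.maximum(r,1e-9),1/f); d=np.stack([x*k,y*k,np.cos(th)],-1)
    T=s["tool_from_camera"]; return pos+rot@T[:3,3], d@T[:3,:3].T@np.asarray(rot).T
def wplane(s,u,v,z,pos,rot):
    o,d=wray(s,u,v,pos,rot); return (o+d*((z-o[2])/d[...,2])[...,None])[...,:2]
E
python3 - <<'E'
from h import *
s=dict(np.load("w1.npz")); pos,rot=s["pos"],s["rot"]; im=s["pixels"].astype(int); b,g,r=im[...,0],im[...,1],im[...,2]
k=np.zeros((400,640),bool); k[125:222,278:372]=1
def blobs(m,lo):
    n,l,st,c=cv2.connectedComponentsWithStats((m&k).astype(np.uint8)); return [l==i for i in range(1,n) if st[i,4]>=lo]
def w(m): v,u=np.nonzero(m); return wplane(s,u,v,.05,pos,rot)
R=[w(m).mean(0) for m in blobs((r-g>50)&(r-b>50),5)]; G=[w(m).mean(0) for m in blobs((g-r>40)&(g-b>30),5)]
print("red",np.round(R,4),np.mean(R,0)); d=R[0]-R[1]; print("y ang",np.degrees(np.arctan2(d[1],d[0])))
print("green",np.round(G,4))
D=[m for m in blobs((r<110)&(g<110)&(b<110),300)]
for m in D:
    q=w(m); x,y=cv2.minEnclosingCircle(q.astype(np.float32))[0]; print("hole",len(q),q.mean(0).round(4),cv2.minAreaRect((q*1000).astype(np.float32)),(x,y))
W=blobs((r>150)&(g>150)&(b>150),500)
for m in W: q=w(m); print("face",len(q),cv2.minAreaRect((q*1000).astype(np.float32)))
E
```

```text
red [[0.5792 0.2221]
 [0.5559 0.1496]] [0.56751664 0.18586933]
y ang 72.15898295400308
green [[0.5277 0.224 ]
 [0.5313 0.1977]
 [0.6036 0.1742]]
hole 943 [0.5667 0.1863] ((566.010498046875, 186.92205810546875), (35.85307312011719, 42.47265625), 20.59923553466797) (0.563977837562561, 0.18736588954925537)
face 7094 ((566.4454956054688, 186.90573120117188), (103.63136291503906, 107.70945739746094), 68.27284240722656)
```

Emit:
{"op": "play_rows", "data": {"rows": [{"dx": -0.313,"dy": -0.969,"dz": 0,"wx": 0,"wy": 0,"wz": 0,"hand": 1},{"dx": -0.313,"dy": -0.969,"dz": 0,"wx": 0,"wy": 0,"wz": 0,"hand": 1},{"dx": -0.313,"dy": -0.969,"dz": 0,"wx": 0,"wy": 0,"wz": 0,"hand": 1},{"dx": -0.313,"dy": -0.969,"dz": 0,"wx": 0,"wy": 0,"wz": 0,"hand": 1},{"dx": -0.313,"dy": -0.969,"dz": 0,"wx": 0,"wy": 0,"wz": 0,"hand": 1},{"dx": -0.313,"dy": -0.969,"dz": 0,"wx": 0,"wy": 0,"wz": 0,"hand": 1},{"dx": -0.313,"dy": -0.969,"dz": 0,"wx": 0,"wy": 0,"wz": 0,"hand": 1},{"dx": -0.313,"dy": -0.969,"dz": 0,"wx": 0,"wy": 0,"wz": 0,"hand": 1}]}}

```text
t: 3.05
position: [0.5497, -0.016, 0.2314]
tool_rot: [[-0.93, 0.367, -0.0], [0.367, 0.93, 0.0], [0.0, 0.0, -1.0]]
ft_force: [-0.3, 0.5, 0.2]
width: 0.0855
```

Emit:
{"op": "play_rows", "data": {"rows": [{"dx": -0.313,"dy": -0.969,"dz": 0,"wx": 0,"wy": 0,"wz": 0,"hand": 1},{"dx": -0.313,"dy": -0.969,"dz": 0,"wx": 0,"wy": 0,"wz": 0,"hand": 1},{"dx": -0.313,"dy": -0.969,"dz": 0,"wx": 0,"wy": 0,"wz": 0,"hand": 1},{"dx": -0.313,"dy": -0.969,"dz": 0,"wx": 0,"wy": 0,"wz": 0,"hand": 1},{"dx": -0.313,"dy": -0.969,"dz": 0,"wx": 0,"wy": 0,"wz": 0,"hand": 1},{"dx": -0.313,"dy": -0.969,"dz": 0,"wx": 0,"wy": 0,"wz": 0,"hand": 1},{"dx": -0.313,"dy": -0.969,"dz": 0,"wx": 0,"wy": 0,"wz": 0,"hand": 1},{"dx": 0,"dy": 0,"dz": 0,"wx": 0,"wy": 0,"wz": 1,"hand": 1}]}}

```text
t: 3.85
position: [0.5384, -0.1956, 0.2313]
tool_rot: [[-0.885, 0.466, -0.0], [0.466, 0.885, -0.001], [-0.0, -0.001, -1.0]]
ft_force: [0.7, -0.2, 0.2]
width: 0.0858
```

Emit:
{"op": "play_rows", "data": {"rows": [{"dx": 0,"dy": 0,"dz": 0,"wx": 0,"wy": 0,"wz": 1,"hand": 1},{"dx": 0,"dy": 0,"dz": 0,"wx": 0,"wy": 0,"wz": 1,"hand": 1},{"dx": 0,"dy": 0,"dz": 0,"wx": 0,"wy": 0,"wz": 1,"hand": 1},{"dx": 0,"dy": 0,"dz": 0,"wx": 0,"wy": 0,"wz": 1,"hand": 1},{"dx": 0,"dy": 0,"dz": 0,"wx": 0,"wy": 0,"wz": 1,"hand": 1},{"dx": 0,"dy": 0,"dz": 0,"wx": 0,"wy": 0,"wz": 1,"hand": 1},{"dx": 0,"dy": 0,"dz": 0,"wx": 0,"wy": 0,"wz": 0,"hand": 1},{"dx": 0,"dy": 0,"dz": 0,"wx": 0,"wy": 0,"wz": 0,"hand": 1}]}}

```text
t: 4.65
position: [0.5389, -0.1932, 0.2314]
tool_rot: [[-0.448, 0.894, -0.0], [0.894, 0.448, 0.0], [0.0, 0.0, -1.0]]
ft_force: [-0.4, -0.0, -0.2]
width: 0.0852
```

```bash
python3 - <<'E'
from h import *
o=arm.get_obs(); s=imaging.snapshot("wrist"); np.savez("w2.npz",pos=o["position"],rot=o["tool_rot"],**s)
print(o["t"],o["position"],o["tool_rot"].round(4),o["joint_vel"].round(3)); cv2.imwrite("pics/w2.png",s["pixels"])
pos,rot=o["position"],o["tool_rot"]; im=s["pixels"].astype(int); b,g,r=im[...,0],im[...,1],im[...,2]
# expected pixel region: near (325,175)
wh=(r>170)&(g>150)&(b>150)&(np.hypot(np.mgrid[0:400,0:640][1]-325,np.mgrid[0:400,0:640][0]-185)<60)
n,l,st,c=cv2.connectedComponentsWithStats(wh.astype(np.uint8))
for i in range(1,n):
    if st[i,4]>3: print("white",st[i,4],c[i].round(1),wplane(s,c[i][0],c[i][1],.072,pos,rot).round(4))
red=((r>110)&(g<90)&(b<90)).astype(np.uint8); n,l,st,c=cv2.connectedComponentsWithStats(red)
for i in range(1,n):
    if st[i,4]>200:
        v,u=np.nonzero(l==i); q=wplane(s,u,v,.038,pos,rot); print("red",st[i],c[i].round(1),cv2.minEnclosingCircle((q*1000).astype(np.float32)))
E
```

```text
4.65 [ 0.53890485 -0.19315173  0.23135507] [[-4.482e-01  8.939e-01 -0.000e+00]
 [ 8.939e-01  4.482e-01  2.000e-04]
 [ 1.000e-04  0.000e+00 -1.000e+00]] [-0.006  0.003 -0.004 -0.002  0.    -0.   ]
white 63 [325.5 158.9] [ 0.5318 -0.1759]
white 63 [325.5 199.4] [ 0.5506 -0.2138]
red [298 144  56  59 924] [321.6 170.6] ((542.3673095703125, -197.0030059814453), 34.064613342285156)
red [ 141  173   51   45 1465] [169.2 195.7] ((374.7557067871094, -315.63873291015625), 42.25108337402344)
red [ 289  242   44   56 1426] [311.2 265.2] ((582.18212890625, -317.5762939453125), 41.35559844970703)
red [ 11 321  22  54 336] [ 21.8 345.6] ((-8.578033447265625, -1052.025634765625), 218.69818115234375)
```

View pics/w2.png

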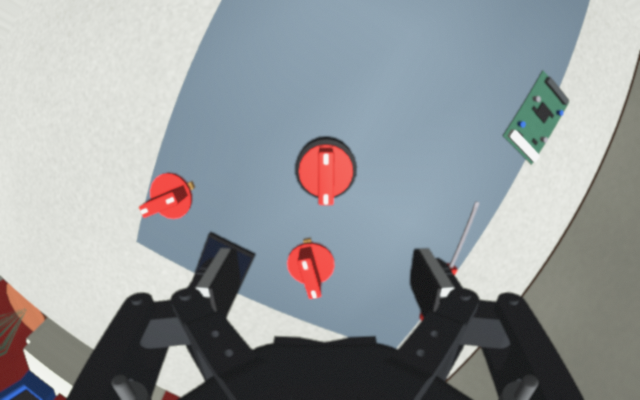

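The wrist view shows the plug in its cup at (325,170), with its white marks at (325,159) and (325,199), aligned with the tool x axis. I descend and grip.

Emit:
{"op": "play_rows", "data": {"rows": [{"dx": -0.045,"dy": 0.02,"dz": 0.8,"wx": 0,"wy": 0,"wz": 0,"hand": 0.6},{"dx": -0.045,"dy": 0.02,"dz": 0.8,"wx": 0,"wy": 0,"wz": 0,"hand": 0.6},{"dx": 0,"dy": 0,"dz": 0.8,"wx": 0,"wy": 0,"wz": 0,"hand": 0.6},{"dx": 0,"dy": 0,"dz": 0.8,"wx": 0,"wy": 0,"wz": 0,"hand": 0.6},{"dx": 0,"dy": 0,"dz": 0.8,"wx": 0,"wy": 0,"wz": 0,"hand": 0.6},{"dx": 0,"dy": 0,"dz": 0.8,"wx": 0,"wy": 0,"wz": 0,"hand": 0.6},{"dx": 0,"dy": 0,"dz": 0.8,"wx": 0,"wy": 0,"wz": 0,"hand": 0.6},{"dx": 0,"dy": 0,"dz": 0.8,"wx": 0,"wy": 0,"wz": 0,"hand": 0.6}], "grip_force": 30}}

```text
t: 5.5
position: [0.5409, -0.1953, 0.0705]
tool_rot: [[-0.447, 0.895, 0.0], [0.895, 0.447, 0.0], [0.0, 0.0, -1.0]]
ft_force: [-0.1, 0.5, -0.2]
width: 0.0514
```

Emit:
{"op": "play_rows", "data": {"rows": [{"dx": 0,"dy": 0,"dz": 0.6,"wx": 0,"wy": 0,"wz": 0,"hand": 0.6},{"dx": 0,"dy": 0,"dz": 0.5,"wx": 0,"wy": 0,"wz": 0,"hand": 0.6},{"dx": 0,"dy": 0,"dz": 0,"wx": 0,"wy": 0,"wz": 0,"hand": 0.6}]}}

```text
t: 5.8
position: [0.5397, -0.1948, 0.0419]
tool_rot: [[-0.445, 0.895, -0.003], [0.895, 0.445, 0.002], [0.003, -0.002, -1.0]]
ft_force: [-0.6, 0.4, -0.2]
width: 0.0512
```

```bash
python3 - <<'E'
from h import *
o=arm.get_obs(); print(o["t"],o["position"],o["ft_force"],o["width"])
s=imaging.snapshot("scene"); np.savez("s2.npz",**s); cv2.imwrite("pics/s2.png",cv2.resize(s["pixels"][60:310,110:410],None,fx=2.4,fy=2.4,interpolation=cv2.INTER_CUBIC))
E
```

```text
5.8 [ 0.53968627 -0.19483269  0.04188599] [-0.6448693   0.35566491 -0.23956308] 0.05117070561239785
```

View pics/s2.png

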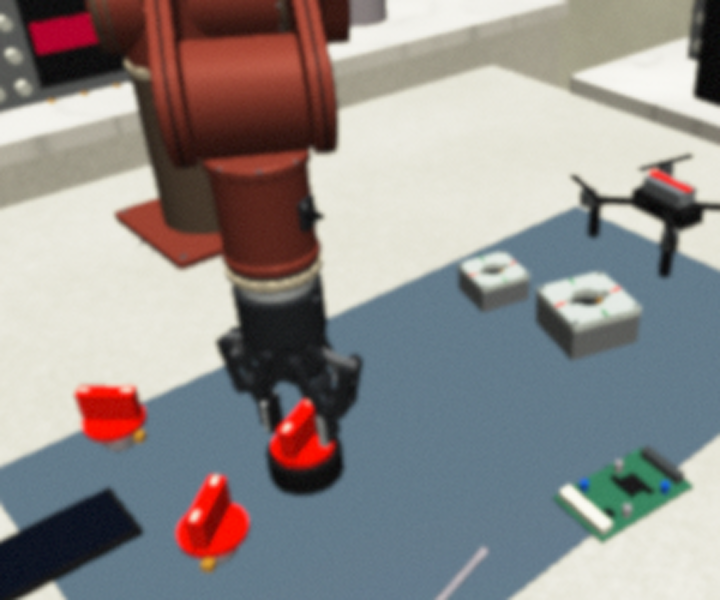

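The scene crop shows the fingers on either side of the red bar at (300,430), with the plug still seated in its cup. I close the gripper and lift.

Emit:
{"op": "play_rows", "data": {"rows": [{"dx": 0,"dy": 0,"dz": 0,"wx": 0,"wy": 0,"wz": 0,"hand": 0},{"dx": 0,"dy": 0,"dz": 0,"wx": 0,"wy": 0,"wz": 0,"hand": 0},{"dx": 0,"dy": 0,"dz": 0,"wx": 0,"wy": 0,"wz": 0,"hand": 0},{"dx": 0,"dy": 0,"dz": 0,"wx": 0,"wy": 0,"wz": 0,"hand": 0},{"dx": 0,"dy": 0,"dz": 0,"wx": 0,"wy": 0,"wz": 0,"hand": 0}], "grip_force": 60}}

```text
t: 6.35
position: [0.542, -0.1961, 0.0451]
tool_rot: [[-0.445, 0.896, 0.002], [0.896, 0.445, -0.001], [-0.002, 0.001, -1.0]]
ft_force: [-0.9, 0.0, 4.9]
width: 0.0149
```

Emit:
{"op": "play_rows", "data": {"rows": [{"dx": 0,"dy": 0,"dz": -0.3,"wx": 0,"wy": 0,"wz": 0,"hand": 0},{"dx": 0,"dy": 0,"dz": -0.6,"wx": 0,"wy": 0,"wz": 0,"hand": 0},{"dx": 0,"dy": 0,"dz": -0.8,"wx": 0,"wy": 0,"wz": 0,"hand": 0},{"dx": 0,"dy": 0,"dz": -0.8,"wx": 0,"wy": 0,"wz": 0,"hand": 0},{"dx": 0,"dy": 0,"dz": -0.8,"wx": 0,"wy": 0,"wz": 0,"hand": 0},{"dx": 0,"dy": 0,"dz": -0.8,"wx": 0,"wy": 0,"wz": 0,"hand": 0},{"dx": 0,"dy": 0,"dz": -0.6,"wx": 0,"wy": 0,"wz": 0,"hand": 0}]}}

```text
t: 7.05
position: [0.5412, -0.1957, 0.1636]
tool_rot: [[-0.445, 0.896, 0.001], [0.896, 0.445, -0.001], [-0.001, 0.001, -1.0]]
ft_force: [0.6, 0.7, -1.6]
width: 0.0143
```

Emit:
{"op": "play_rows", "data": {"rows": [{"dx": 0.945,"dy": 0.55,"dz": 0,"wx": 0,"wy": 0,"wz": 0,"hand": 0},{"dx": 0.945,"dy": 0.55,"dz": 0,"wx": 0,"wy": 0,"wz": 0,"hand": 0},{"dx": 0.945,"dy": 0.55,"dz": 0,"wx": 0,"wy": 0,"wz": 0,"hand": 0},{"dx": 0.945,"dy": 0.55,"dz": 0,"wx": 0,"wy": 0,"wz": 0,"hand": 0},{"dx": 0.945,"dy": 0.55,"dz": 0,"wx": 0,"wy": 0,"wz": 0,"hand": 0},{"dx": 0.945,"dy": 0.55,"dz": 0,"wx": 0,"wy": 0,"wz": 0,"hand": 0},{"dx": 0.945,"dy": 0.55,"dz": 0,"wx": 0,"wy": 0,"wz": 0,"hand": 0}]}}

```text
t: 7.75
position: [0.5533, -0.0035, 0.1617]
tool_rot: [[-0.445, 0.896, -0.0], [0.896, 0.445, 0.0], [0.0, -0.0, -1.0]]
ft_force: [-0.4, -0.3, -1.7]
width: 0.015
```

Emit:
{"op": "play_rows", "data": {"rows": [{"dx": 0.945,"dy": 0.55,"dz": 0,"wx": 0,"wy": 0,"wz": 0,"hand": 0},{"dx": 0.945,"dy": 0.55,"dz": 0,"wx": 0,"wy": 0,"wz": 0,"hand": 0},{"dx": 0.945,"dy": 0.55,"dz": 0,"wx": 0,"wy": 0,"wz": 0,"hand": 0},{"dx": 0.945,"dy": 0.55,"dz": 0,"wx": 0,"wy": 0,"wz": 0,"hand": 0},{"dx": 0.945,"dy": 0.55,"dz": 0,"wx": 0,"wy": 0,"wz": 0,"hand": 0},{"dx": 0.945,"dy": 0.55,"dz": 0,"wx": 0,"wy": 0,"wz": 0,"hand": 0},{"dx": 0.945,"dy": 0.55,"dz": 0,"wx": 0,"wy": 0,"wz": 0,"hand": 0}]}}

```text
t: 8.45
position: [0.5659, 0.1874, 0.1617]
tool_rot: [[-0.445, 0.896, -0.0], [0.896, 0.445, -0.0], [0.0, -0.0, -1.0]]
ft_force: [0.1, 0.0, -1.6]
width: 0.0151
```

Emit:
{"op": "play_rows", "data": {"rows": [{"dx": 0,"dy": 0,"dz": 0,"wx": 0,"wy": 0,"wz": 0.92,"hand": 0},{"dx": 0,"dy": 0,"dz": 0,"wx": 0,"wy": 0,"wz": 0.92,"hand": 0},{"dx": 0,"dy": 0,"dz": 0,"wx": 0,"wy": 0,"wz": 0.92,"hand": 0},{"dx": 0,"dy": 0,"dz": 0,"wx": 0,"wy": 0,"wz": 0.92,"hand": 0},{"dx": 0,"dy": 0,"dz": 0,"wx": 0,"wy": 0,"wz": 0.92,"hand": 0},{"dx": 0,"dy": 0,"dz": 0,"wx": 0,"wy": 0,"wz": 0.92,"hand": 0},{"dx": 0,"dy": 0,"dz": 0,"wx": 0,"wy": 0,"wz": 0.92,"hand": 0},{"dx": 0,"dy": 0,"dz": 0,"wx": 0,"wy": 0,"wz": 0.92,"hand": 0}]}}

```text
t: 9.25
position: [0.5659, 0.1862, 0.1616]
tool_rot: [[0.309, 0.951, -0.001], [0.951, -0.309, -0.0], [-0.0, -0.001, -1.0]]
ft_force: [0.6, 0.1, -0.6]
width: 0.0153
```

Emit:
{"op": "play_rows", "data": {"rows": [{"dx": 0,"dy": 0,"dz": 0,"wx": 0,"wy": 0,"wz": 0,"hand": 0},{"dx": 0,"dy": 0,"dz": 0,"wx": 0,"wy": 0,"wz": 0,"hand": 0}]}}

```text
t: 9.45
position: [0.5661, 0.1862, 0.1615]
tool_rot: [[0.302, 0.953, -0.0], [0.953, -0.302, -0.0], [-0.0, -0.0, -1.0]]
ft_force: [-0.1, -0.5, -0.9]
width: 0.0151
```

```bash
python3 - <<'E'
from h import *
o=arm.get_obs(); s=imaging.snapshot("wrist"); np.savez("w3.npz",pos=o["position"],rot=o["tool_rot"],**s); 
t=imaging.snapshot("scene"); np.savez("s3.npz",**t)
print(o["t"],o["position"],o["tool_rot"].round(4),o["joint_vel"].round(3),o["width"])
a=cv2.resize(s["pixels"],None,fx=.9,fy=.9)[:, 60:520]; b=cv2.resize(t["pixels"][100:220,305:405],None,fx=3,fy=3,interpolation=cv2.INTER_CUBIC)
cv2.imwrite("pics/w3.png",np.hstack([a,b]))
E
```

```text
9.45 [0.56605592 0.18624558 0.16147399] [[ 3.024e-01  9.532e-01 -3.000e-04]
 [ 9.532e-01 -3.024e-01 -0.000e+00]
 [-1.000e-04 -2.000e-04 -1.000e+00]] [ 0.     0.004  0.    -0.    -0.003  0.001] 0.015136831514316695
```

View pics/w3.png

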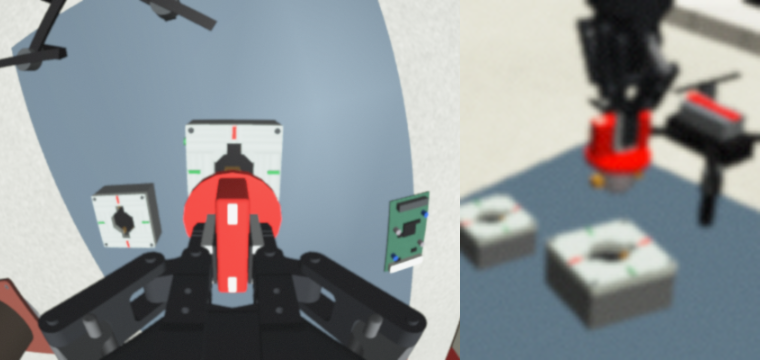

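The wrist view shows the plug held straight, with its bar at (232,230), its collar at (232,205) and the socket behind it. The socket's red mark is at (234,132) and its green marks at (193,172) and (271,172). Next I measure the offset between plug and socket.

```bash
python3 - <<'E'
from h import *
from scipy.optimize import least_squares
s=dict(np.load("w3.npz")); pos,rot=s["pos"],s["rot"]; im=s["pixels"].astype(int); b,g,r=im[...,0],im[...,1],im[...,2]
tl=lambda p:np.round(((np.asarray(p)-pos[:2])@rot[:2,:2])*1000,2)   # tool-frame mm
red=(r-g>60)&(r>70)
pts=[]
for u in range(275,380):
    vv=np.nonzero(red[165:260,u])[0]
    if len(vv)>8: pts.append((u,vv[0]+165))
p=np.array(pts); p=p[(p[:,1]<235)]; 
q=wplane(s,p[:,0],p[:,1]-.5,pos[2]-.0151,pos,rot)
f=least_squares(lambda c:np.hypot(*(q-c[:2]).T)-.030,pos[:2],loss="soft_l1",f_scale=.0005); print("collar R30",tl(f.x),np.std(f.fun),len(p))
f=least_squares(lambda c:np.hypot(*(q-c[:2]).T)-c[2],[*pos[:2],.03],loss="soft_l1",f_scale=.0005); print("collar free",tl(f.x[:2]),f.x[2])
def blobs(m,lo,u0,u1,v0,v1):
    k=np.zeros_like(m);k[v0:v1,u0:u1]=1
    n,l,st,c=cv2.connectedComponentsWithStats((m&k).astype(np.uint8)); return [(st[i,4],c[i]) for i in range(1,n) if st[i,4]>=lo]
for n,c in blobs((r>170)&(g>150)&(b>150),15,300,350,215,330): print("white",n,c.round(1),tl(wplane(s,c[0],c[1],pos[2]+.0269,pos,rot)))
for nm,m,bx in [("red",red,(310,345,135,158)),("green",(g-r>40)&(g-b>20),(260,390,170,215))]:
    for n,c in blobs(m,5,*bx): w=wplane(s,c[0],c[1],.05,pos,rot); print(nm,n,c.round(1),w.round(4),tl(w))
# scene camera
t=dict(np.load("s3.npz")); im=t["pixels"].astype(int); b,g,r=im[...,0],im[...,1],im[...,2]
for nm,m in [("red",(r-g>40)&(r-b>40)),("green",(g-r>25)&(g-b>15))]:
    for n,c in blobs(m,2,470//1-0 if 0 else 480-0,545,170,215) if 0 else blobs(m,2,330,385,172,200):
        print("scene",nm,n,c.round(1),onplane(t,c[0],c[1],.05).round(4)[:2])
for n,c in blobs((r-g>60)&(r>70),100,490//1 if 0 else 335,380,130,165): print("scene plug red",n,c.round(1))
E
```

```text
collar R30 [0.74 0.12] 0.00032318522046738906 104
collar free [1.14 0.14] 0.02965901080305676
white 278 [324.5 237.4] [22.75  0.03]
white 22 [300.9 276.8] [  3.38 -10.35]
white 23 [348.1 277. ] [ 3.26 10.35]
white 175 [324.5 316.4] [-19.47  -0.05]
red 61 [326.3 147.4] [0.5789 0.2219] [37.87  1.45]
green 59 [282.7 190.7] [0.5318 0.1977] [  0.54 -36.14]
green 69 [370.2 191. ] [0.6036 0.1745] [ 0.13 39.3 ]
scene red 5 [366.2 180. ] [0.5793 0.2244]
scene red 5 [342.8 186.4] [0.5565 0.15  ]
scene green 3 [347.7 176.7] [0.5303 0.1989]
scene green 5 [361.6 189.8] [0.6039 0.1754]
scene plug red 316 [357.8 148.4]
```

Emit:
{"op": "play_rows", "data": {"rows": [{"dx": -0.03,"dy": 0.055,"dz": 0.5,"wx": 0,"wy": 0,"wz": 0,"hand": 0},{"dx": 0,"dy": 0,"dz": 0.6,"wx": 0,"wy": 0,"wz": 0,"hand": 0},{"dx": 0,"dy": 0,"dz": 0.6,"wx": 0,"wy": 0,"wz": 0,"hand": 0},{"dx": 0,"dy": 0,"dz": 0.5,"wx": 0,"wy": 0,"wz": 0,"hand": 0},{"dx": 0,"dy": 0,"dz": 0,"wx": 0,"wy": 0,"wz": 0,"hand": 0},{"dx": 0,"dy": 0,"dz": 0,"wx": 0,"wy": 0,"wz": 0,"hand": 0}]}}

```text
t: 10.15
position: [0.5669, 0.1851, 0.1055]
tool_rot: [[0.305, 0.952, -0.001], [0.952, -0.305, -0.0], [-0.001, -0.001, -1.0]]
ft_force: [0.3, -0.2, -1.3]
width: 0.0148
```

```bash
python3 - <<'E'
from h import *
o=arm.get_obs(); s=imaging.snapshot("wrist"); t=imaging.snapshot("scene"); np.savez("s4.npz",**t); np.savez("w4.npz",pos=o["position"],rot=o["tool_rot"],**s)
print(o["t"],o["position"],o["tool_rot"].round(4),o["ft_force"])
a=cv2.resize(s["pixels"],None,fx=.8,fy=.8)[:, 80:430]; b=cv2.resize(t["pixels"][130:210,310:400],None,fx=4,fy=4,interpolation=cv2.INTER_CUBIC)
cv2.imwrite("pics/w4.png",np.hstack([a,b]))
E
```

```text
10.15 [0.56692271 0.18505118 0.10550891] [[ 3.048e-01  9.524e-01 -1.400e-03]
 [ 9.524e-01 -3.048e-01 -3.000e-04]
 [-7.000e-04 -1.200e-03 -1.000e+00]] [ 0.34467319 -0.22461333 -1.34214091]
```

View pics/w4.png

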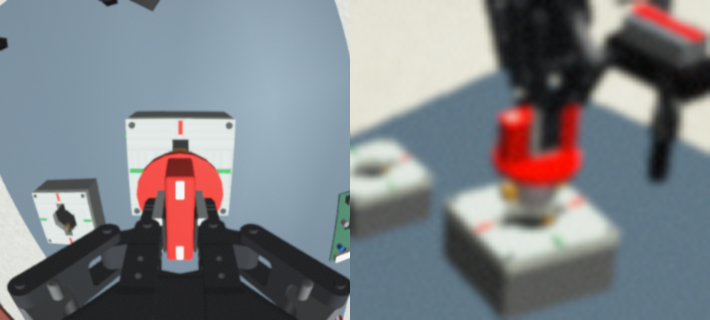

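The lug points into the slot: the red mark at (180,127) is in line with the bar at (180,190). The scene inset shows the barrel directly over the hole. I descend gently.

Emit:
{"op": "play_rows", "data": {"rows": [{"dx": 0.01,"dy": 0.01,"dz": 0.2,"wx": 0,"wy": 0,"wz": 0,"hand": 0},{"dx": 0,"dy": 0,"dz": 0.2,"wx": 0,"wy": 0,"wz": 0,"hand": 0},{"dx": 0,"dy": 0,"dz": 0.2,"wx": 0,"wy": 0,"wz": 0,"hand": 0},{"dx": 0,"dy": 0,"dz": 0.2,"wx": 0,"wy": 0,"wz": 0,"hand": 0},{"dx": 0,"dy": 0,"dz": 0,"wx": 0,"wy": 0,"wz": 0,"hand": 0}]}}

```text
t: 10.75
position: [0.5668, 0.1851, 0.0851]
tool_rot: [[0.305, 0.952, -0.002], [0.952, -0.305, -0.0], [-0.001, -0.002, -1.0]]
ft_force: [0.3, 0.3, -1.1]
width: 0.0147
```

Emit:
{"op": "play_rows", "data": {"rows": [{"dx": 0,"dy": 0,"dz": 0.15,"wx": 0,"wy": 0,"wz": 0,"hand": 0},{"dx": 0,"dy": 0,"dz": 0.15,"wx": 0,"wy": 0,"wz": 0,"hand": 0},{"dx": 0,"dy": 0,"dz": 0,"wx": 0,"wy": 0,"wz": 0,"hand": 0}]}}

```text
t: 11.05
position: [0.5672, 0.1852, 0.0781]
tool_rot: [[0.305, 0.952, -0.001], [0.952, -0.305, -0.0], [-0.001, -0.001, -1.0]]
ft_force: [-0.1, 1.0, -2.0]
width: 0.0149
```

Emit:
{"op": "play_rows", "data": {"rows": [{"dx": 0,"dy": 0,"dz": 0.12,"wx": 0,"wy": 0,"wz": 0,"hand": 0},{"dx": 0,"dy": 0,"dz": 0.12,"wx": 0,"wy": 0,"wz": 0,"hand": 0},{"dx": 0,"dy": 0,"dz": 0.1,"wx": 0,"wy": 0,"wz": 0,"hand": 0},{"dx": 0,"dy": 0,"dz": 0,"wx": 0,"wy": 0,"wz": 0,"hand": 0}]}}

```text
t: 11.45
position: [0.5678, 0.1853, 0.0705]
tool_rot: [[0.305, 0.952, 0.0], [0.952, -0.305, 0.0], [0.0, 0.0, -1.0]]
ft_force: [-1.7, -0.8, 4.1]
width: 0.0151
```

Emit:
{"op": "play_rows", "data": {"rows": [{"dx": 0,"dy": 0,"dz": 0.08,"wx": 0,"wy": 0,"wz": 0,"hand": 0},{"dx": 0,"dy": 0,"dz": 0.06,"wx": 0,"wy": 0,"wz": 0,"hand": 0},{"dx": 0,"dy": 0,"dz": 0,"wx": 0,"wy": 0,"wz": 0,"hand": 0}]}}

```text
t: 11.75
position: [0.5678, 0.1853, 0.0671]
tool_rot: [[0.305, 0.952, 0.0], [0.952, -0.305, 0.0], [0.0, 0.0, -1.0]]
ft_force: [-1.6, -0.4, 4.6]
width: 0.0149
```

Emit:
{"op": "play_rows", "data": {"rows": [{"dx": 0,"dy": 0,"dz": 0.08,"wx": 0,"wy": 0,"wz": 0,"hand": 0},{"dx": 0,"dy": 0,"dz": 0,"wx": 0,"wy": 0,"wz": 0,"hand": 0},{"dx": 0,"dy": 0,"dz": 0,"wx": 0,"wy": 0,"wz": 0,"hand": 0}]}}

```text
t: 12.05
position: [0.5679, 0.1853, 0.0654]
tool_rot: [[0.305, 0.952, 0.0], [0.952, -0.305, 0.0], [0.0, 0.0, -1.0]]
ft_force: [-2.0, 0.0, 5.8]
width: 0.0149
```

Emit:
{"op": "play_rows", "data": {"rows": [{"dx": 0,"dy": 0,"dz": 0.06,"wx": 0,"wy": 0,"wz": 0,"hand": 0},{"dx": 0,"dy": 0,"dz": 0,"wx": 0,"wy": 0,"wz": 0,"hand": 0},{"dx": 0,"dy": 0,"dz": 0,"wx": 0,"wy": 0,"wz": 0,"hand": 0}]}}

```text
t: 12.35
position: [0.5679, 0.1854, 0.0651]
tool_rot: [[0.305, 0.952, 0.0], [0.952, -0.305, -0.0], [0.0, 0.0, -1.0]]
ft_force: [-6.0, -1.2, 14.2]
width: 0.015
```

The collar is flush: the force has risen to 14 N at z = 0.065. Now I turn clockwise.

Emit:
{"op": "play_rows", "data": {"rows": [{"dx": 0,"dy": -0.004,"dz": 0,"wx": 0,"wy": 0,"wz": 0.8,"hand": 0},{"dx": 0,"dy": -0.004,"dz": 0,"wx": 0,"wy": 0,"wz": 0.8,"hand": 0},{"dx": 0,"dy": -0.004,"dz": 0,"wx": 0,"wy": 0,"wz": 0.8,"hand": 0},{"dx": 0,"dy": -0.004,"dz": 0,"wx": 0,"wy": 0,"wz": 0.8,"hand": 0},{"dx": 0,"dy": 0,"dz": 0,"wx": 0,"wy": 0,"wz": 0,"hand": 0}]}}

```text
t: 12.85
position: [0.5684, 0.1853, 0.0651]
tool_rot: [[0.603, 0.798, 0.002], [0.798, -0.603, -0.0], [0.001, 0.002, -1.0]]
ft_force: [-2.6, -2.2, 11.8]
width: 0.0151
```

```bash
python3 - <<'E'
from h import *
o=arm.get_obs(); R=o["tool_rot"]; print(o["t"],o["position"],o["ft_force"],o["ft_torque"],np.degrees(np.arctan2(R[1,1],R[0,1])),o["width"],o["qpos"])
E
```

```text
12.85 [0.56843238 0.18533157 0.06511518] [-2.58927816 -2.18106277 11.75160457] [-0.30222071  0.71033684 -0.07715159] -37.07520071900444 0.015146563476682591 [ 1.83677132e-01  3.26491114e-01  1.72983367e+00 -7.04828563e-04
  1.08297958e+00  8.31089823e-01]
```

Emit:
{"op": "play_rows", "data": {"rows": [{"dx": 0,"dy": -0.004,"dz": 0,"wx": 0,"wy": 0,"wz": 0.8,"hand": 0},{"dx": 0,"dy": -0.004,"dz": 0,"wx": 0,"wy": 0,"wz": 0.8,"hand": 0},{"dx": 0,"dy": -0.004,"dz": 0,"wx": 0,"wy": 0,"wz": 0.8,"hand": 0},{"dx": 0,"dy": -0.004,"dz": 0,"wx": 0,"wy": 0,"wz": 0.8,"hand": 0},{"dx": 0,"dy": -0.004,"dz": 0,"wx": 0,"wy": 0,"wz": 0.8,"hand": 0},{"dx": 0,"dy": -0.004,"dz": 0,"wx": 0,"wy": 0,"wz": 0.8,"hand": 0},{"dx": 0,"dy": -0.004,"dz": 0,"wx": 0,"wy": 0,"wz": 0.8,"hand": 0},{"dx": 0,"dy": -0.004,"dz": 0,"wx": 0,"wy": 0,"wz": 0.8,"hand": 0}]}}

```text
t: 13.65
position: [0.568, 0.1858, 0.0651]
tool_rot: [[0.968, 0.25, 0.003], [0.25, -0.968, -0.001], [0.002, 0.001, -1.0]]
ft_force: [-2.5, -2.8, 11.2]
width: 0.0146
```

Emit:
{"op": "play_rows", "data": {"rows": [{"dx": 0,"dy": -0.004,"dz": 0,"wx": 0,"wy": 0,"wz": 0.8,"hand": 0},{"dx": 0,"dy": -0.004,"dz": 0,"wx": 0,"wy": 0,"wz": 0.8,"hand": 0},{"dx": 0,"dy": -0.004,"dz": 0,"wx": 0,"wy": 0,"wz": 0.8,"hand": 0},{"dx": 0,"dy": -0.004,"dz": 0,"wx": 0,"wy": 0,"wz": 0.8,"hand": 0},{"dx": 0,"dy": -0.004,"dz": 0,"wx": 0,"wy": 0,"wz": 0.8,"hand": 0},{"dx": 0,"dy": 0,"dz": 0,"wx": 0,"wy": 0,"wz": 0,"hand": 0}]}}

```text
t: 14.25
position: [0.5681, 0.1858, 0.0651]
tool_rot: [[0.986, -0.164, 0.003], [-0.164, -0.986, -0.001], [0.003, 0.001, -1.0]]
ft_force: [-2.7, -4.6, 11.0]
width: 0.015
```

```bash
python3 - <<'E'
from h import *
o=arm.get_obs(); R=o["tool_rot"]; print(o["t"],o["position"],o["ft_force"],o["ft_torque"],np.degrees(np.arctan2(R[1,1],R[0,1])),o["width"],o["qpos"][5])
E
```

```text
14.25 [0.56809362 0.18575963 0.0651375 ] [-2.74242123 -4.58941986 10.99665807] [-0.8417981   0.58803549  0.11664581] -99.46082521523157 0.01499684977274474 1.9220017779861471
```

Emit:
{"op": "play_rows", "data": {"rows": [{"dx": 0,"dy": -0.004,"dz": 0,"wx": 0,"wy": 0,"wz": 0.5,"hand": 0},{"dx": 0,"dy": -0.004,"dz": 0,"wx": 0,"wy": 0,"wz": 0.5,"hand": 0},{"dx": 0,"dy": 0,"dz": 0,"wx": 0,"wy": 0,"wz": 0.4,"hand": 0},{"dx": 0,"dy": 0,"dz": 0,"wx": 0,"wy": 0,"wz": 0,"hand": 0},{"dx": 0,"dy": 0,"dz": 0,"wx": 0,"wy": 0,"wz": 0,"hand": 0}]}}

```text
t: 14.75
position: [0.5681, 0.1858, 0.0651]
tool_rot: [[0.953, -0.304, 0.002], [-0.304, -0.953, -0.002], [0.003, 0.001, -1.0]]
ft_force: [-3.0, -4.8, 12.5]
width: 0.0149
```

```bash
python3 - <<'E'
from h import *
o=arm.get_obs(); R=o["tool_rot"]; print(o["t"],o["position"],o["ft_force"],o["ft_torque"],np.degrees(np.arctan2(R[1,1],R[0,1])),o["width"],o["qpos"][5])
s=imaging.snapshot("wrist"); t=imaging.snapshot("scene"); np.savez("w5.npz",pos=o["position"],rot=R,**s)
im=s["pixels"].astype(int); b,g,r=im[...,0],im[...,1],im[...,2]
wh=((r>170)&(g>150)&(b>150)).astype(np.uint8); wh[:215]=0; wh[:,:300]=0; wh[:,350:]=0
n,l,st,c=cv2.connectedComponentsWithStats(wh); q=[]
for i in range(1,n):
    if st[i,4]>100: w=wplane(s,c[i][0],c[i][1],o["position"][2]+.0269,o["position"],R); q.append(w); print(st[i,4],c[i].round(1),w.round(4))
print("mid",np.mean(q,0)); d=q[0]-q[1]; print("bar ang",np.degrees(np.arctan2(d[1],d[0])))
a=cv2.resize(s["pixels"],None,fx=.8,fy=.8)[:, 80:430]; b=cv2.resize(t["pixels"][130:210,310:400],None,fx=4,fy=4,interpolation=cv2.INTER_CUBIC)
cv2.imwrite("pics/w5.png",np.hstack([a,b]))
E
```

```text
14.75 [0.56805888 0.18576074 0.0651453 ] [-2.99550862 -4.75853288 12.48413602] [-0.97849185  0.65117996  0.26917722] -107.70577865887789 0.014943658799635696 2.0662987274704134
273 [324.4 237.3] [0.5895 0.1797]
175 [324.6 316.4] [0.5492 0.1925]
mid [0.56935952 0.1860773 ]
bar ang -17.663635241271386
```

View pics/w5.png

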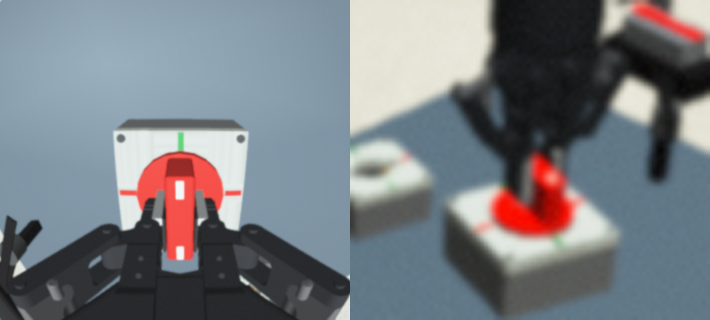

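The bar now points at the green mark at (180,142), and the collar lies flat on the face, with the red marks on either side of it. The twist torque rose from 0.12 to 0.27 N m, so the plug is on the stop. I hold briefly and hand in.

Emit:
{"op": "play_rows", "data": {"rows": [{"dx": 0,"dy": 0,"dz": 0,"wx": 0,"wy": 0,"wz": 0,"hand": 0},{"dx": 0,"dy": 0,"dz": 0,"wx": 0,"wy": 0,"wz": 0,"hand": 0},{"dx": 0,"dy": 0,"dz": 0,"wx": 0,"wy": 0,"wz": 0,"hand": 0}]}}

```text
t: 15.15
position: [0.568, 0.1858, 0.0651]
tool_rot: [[0.953, -0.304, 0.002], [-0.304, -0.953, -0.002], [0.003, 0.001, -1.0]]
ft_force: [-2.5, -5.4, 12.3]
width: 0.0149
```

```bash
python3 - <<'E'
from h import *
o=arm.get_obs(); print(o["t"],o["position"],o["ft_force"],o["ft_torque"],abs(o["joint_vel"]).max(),o["width"])
print(workorder.sign_off())
E
```

```text
15.15 [0.56803525 0.1857558  0.06514028] [-2.52378748 -5.42066246 12.27668535] [-0.94807579  0.61871292  0.38192071] 0.0019520343607884027 0.014932248529523776
the job is handed in; nothing more can be done
None
```

I took the leftmost red plug out of its cup and pushed it into the larger socket until the collar was flush. I then turned it clockwise about 90° to the stop and handed in at 15.2 s of the 38 s allowed, still gripping, pressing and twisting. The sign-off gave no verdict.

Last checks before handing in:
- **Push:** the wrist read 12 N upward, more than the 8.5 N spring force when flush. The tool was at the height worked out for flush, 0.065 m.
- **Turn:** the bar was 90° from the slot line. Torque rose from 0.12 to 0.27, then 0.38 N m, as expected against the stop.
- **Grip and rest:** the fingers held at 14.9 mm, a little under the bar's 16 mm, with a 60 N grip command. The arm was at rest.
- **Position:** the wrist camera put the plug about 1.7 mm from the socket axis, inside the 6 mm limit.

- **Camera disagreement:** the top camera placed the socket and plug about 3 mm nearer the robot in x than the wrist camera did. For the socket, the wrist and scene cameras agreed to within about 1 mm, so I used those.
- **Side force:** a side force of about 6 N remained at the end.
- **Bystanders:** I did not measure the board, phone, drone or screwdriver again afterwards. The arm's path stayed clear of them, and no unexpected contact forces showed.

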